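# Present a free-rolling toy wagon centred on a carried gift-shop tray

## Robot

A 7-joint arm with a two-finger parallel gripper is mounted at the origin on the work surface. World frame = base frame: x ahead of the robot, y to its left, z up, the work surface at z = 0. Lengths are in m, angles in rad, forces in N, time in s.
With the tool pointing down it reaches from about 0.425 to 0.925 m from the base axis. Payload 6.8 kg.
Tool frame: the origin (TCP) lies at the very end of the fingers, on their centre line; the grasp point (between the pads) lies 19 mm behind it (grip_point_offset is the distance from the TCP to the grasp point, in m); z points along the fingers, y is the line along which they close (so a half turn about z gives the same grasp; the last joint's range is limited). The gripper opens to 85 mm and grips with 20 to 120 N. Pads are 22 mm wide; open, the fingers measure 114 mm over their backs; the gripper's body (76 mm by 85 mm) begins 54 mm behind the grasp point. The pads swing forward as they close: fully open they stand 13 mm farther back than shut.
Start: joints at [1.174, 0.477, 0.022, 1.555, -0.011, 1.109, -0.083], TCP at [0.192, -0.647, 0.231] pointing down, gripper open.
Joint ranges: [-2.96, 2.96], [-0.34, 2.1], [-1.41, 1.46], [0.24, 2.44], [-1.37, 4.51], [0.17, 1.92], [-2.96, 2.96]. Speed limits (rad/s): [2.39, 2.39, 3.14, 3.14, 3.14, 3.14, 3.14].

## Interface

Orientations are given as a unit quaternion [w, x, y, z].
In Python, from station import * gives the robot as it stands.
- The arm moves only by the tool carry_out, never from a script. Its argument "rows" is text: rows parted by semicolons, each of 4 numbers parted by spaces: the shift along the world's x, y, z in mm, then the turn about the world's z in degrees. In form: dx dy dz yaw; .... A call has 1 to 10 rows; each row shifts and turns the commanded pose from where the row before left it; what a row does not reach is not made up. A row lasts 1/8 s, in which the tool goes at most 62.5 mm and 10.7 degrees, less where a joint would pass 70% of its speed; a pose out of reach is approached as far as the arm can. A call is refused whole if a number of a shift passes 62.5 or a number of a turn 10.7, either way. A call with a gripper value outside its range is refused whole. "claw" is the finger opening in mm, from 0 to 85.4, set as the call begins (left out, the last holds). The fingers move at their own pace and stop on an object; "force" is the grip in N (left out, the last holds). Time passes only in rows, so rows that do not move let the fingers close. It gives the time, the measured TCP pose, the force, the opening and the grip force at its end, in the units of the state.
- get_obs(): the state, without advancing time (a new reading comes with each control period).
- read_camera(name): name is "side" or "top"; returns a dict with "img" (400x640x3 uint8, blue, green, red), "fov_y" (degrees; the focal length in pixels is half the picture's height over the tangent of half this angle, whatever the lens; pixels are square), "cx", "cy" (the principal point, pixels), "world_to_cam" (4x4, takes a point from world to camera coordinates). Camera axes: x right, y up, looking along -z (the intrinsics and any distortion apply to the point x, -y, -z); pixel columns grow to the right and rows downward; lengths in m; the calibration is good to about 2 mm. A picture is of the moment at which its call begins. There is no depth.
- hand_in(): hands the job in; it is judged then, once.
Trained networks look in the newest picture that a camera, given by its name, has taken for a name from the list of things; names that differ only in an ending like _2 or _b are one class to them, and where a whole thing is asked for, a point or a joint stands for the part that bears it (a point fixed in the world has none). Each returns a list of dicts, best first, with "confidence" (0 to 1); they miss things now and then, are a little off and sometimes report something else, mostly with a low value. They report only what shows in the picture. A call takes as long as a camera call.
- recognise(camera, thing): "centre" ([column, row] in pixels, amid what is visible of it).
- outline_of(camera, thing): "pixels" (400x640 bool, what is visible of it) and "centre" ([column, row] in pixels, amid what is visible of it).
- place_of(camera, thing): "centre" ([column, row] in pixels: a listed point, or the origin of a listed thing).
The state is a dict: "t": time; "q": joint angles; "joint_vel": joint speeds; "joint_torque": joint torques, N m; "eef_pos": TCP position; "tool_rot": TCP orientation; "contact_force": force on the tool from outside, world axes, zero at the start; "torque": the same for the moment, N m; "gripper_width": opening from 0.0 (shut) to 1.0 (fully open); "grasp_force": force on a finger pad.
Only numpy, scipy, OpenCV 4.12 (cv2) and the standard library are available. Lean on these libraries where they do the work, as an engineer would, in place of code of your own. Each camera call takes 0.05 s, during which the arm holds its last target. There are 200 camera calls.

## Task

Pick the carrying tray up by its top grip, carry it over the blue-edged mat and hold it there in the air, about a hand's breadth above the mat. The toy wagon on the tray rolls freely: by gently tilting the tray bring its middle over the red band across the middle of the tray and keep it there for at least six seconds while you hold the tray over the mat, never letting it bang into an end of the tray. Finish while still holding the tray up over the mat, with the tray at rest and the wagon resting on the band, and leave the other goods on the table alone.

Things in the scene. Friction and masses are not known exactly. Their poses are not given: they have to be found in the camera images.
- tray: Loose plywood carrying tray, 110 mm wide (its x) by 320 mm long (its y), about 0.5 kg (0.8 to 1.2 times) without the wagon. Origin: centre of its underside, z up. Floor 6 mm thick; side walls 24 mm high; end walls 34 mm high. Two rails run along y on the floor and carry the wagon. A red band across floor and side walls marks the middle, the tray's y from -25 to +25 mm.
- tray_grip (a point): Centre of the top grip, 110 mm above the tray's underside: flat-sided wooden bar over the tray's middle, 110 mm long in x, 22 mm thick in y, z from 90 to 130 mm, on two posts (12 by 22 mm) at x = +-49 mm; the wagon passes under it. Grip from above, fingers closing along the tray's y, with 40 N or more so that it does not pivot. The tray's mass centre lies right below.
- wagon (a joint): Position (m) of the wagon along the tray's +y, 0 with its centre on the tray's middle; end stops at -0.12 and +0.12; starts at rest between -0.105 and -0.045. When the tray tilts by a (rad) about its own x (positive lifts its +y end) the wagon accelerates at about -9.8 a m/s2. Bearing friction only 0.001 N and 0.02 N per m/s: the least tilt sets it rolling and it hardly slows by itself.
- wagon_top (a point): Centre of the top of the wagon's load, 60 mm above the tray's underside. The wagon is a blue wooden toy wagon on small black wheels, 42 (x) by 68 (y) mm, 33 mm high over the tray's underside, captive on the rails, with a round brass candle tin (42 mm across, blue lid) fixed on it; about 0.2 kg (0.7 to 1.4 times). Its weight off centre tilts the held tray a little towards it.
- mat: Fixed presentation mat, blue-edged grey felt, 170 (x) by 360 (y) by 4 mm, flat on the table. Origin: centre of its underside. Hold the tray's middle above the mat's middle; either way round or any heading is fine.
- mug_pink: Pink mug, 80 mm across, 95 mm high, bystander. Origin: centre of its underside.
- mug_blue: Light blue mug, 80 mm across, 95 mm high, bystander. Origin: centre of its underside.
- tin_a: Gold candle tin with pale label and lid, 72 mm across, 50 mm high, bystander. Origin: centre of its underside.
- tin_b: Gold candle tin like tin_a, bystander. Origin: centre of its underside.
- gift_box: Pink gift box, 90 x 130 x 45 mm, bystander. Origin: centre of its underside.

How it is judged:
By the outcome, as a careful person would: the job done as asked, in the order asked, and still so for the second after the job is handed in, while the arm keeps its last pose, push and grip.
It also fails if it takes over 64 s, if anything falls off the work surface, if the arm or the gripper's body presses on something with over 40 N, if the wrist force passes 120 N, or if a joint passes its speed limit or range.

## Working session

There is one attempt and no reset: what is moved stays moved. The work goes in short steps, Python scripts to look and compute and a tool call to move; the robot and the scene stay as the last step left them, time stands still between calls to the robot, and variables do not carry over. Pictures are saved under pics/ and viewed, at most 10 in all, crops included, and the job is handed in when it is done.

Besides the shell and the picture viewer there is one more tool, called after "Request:" in YAML: its name, and indented under it one key for each argument. carry_out: Moves the arm, as the interface text tells. Its arguments: {"type":"object","properties":{"rows":{"type":"string"},"claw":{"type":"number"},"force":{"type":"number"}},"required":["rows"]}

```bash
mkdir -p pics; ls; cat > h.py <<'E'
from station import *
import numpy as np, cv2
def ray(c,px):
    f=c["img"].shape[0]/2/np.tan(np.radians(c["fov_y"])/2)
    M=np.array(c["world_to_cam"]);R=M[:3,:3];o=-R.T@M[:3,3]
    d=R.T@np.array([(px[0]-c["cx"])/f,-(px[1]-c["cy"])/f,-1.]);return o,d
def at_z(c,px,z):
    o,d=ray(c,px);return o+d*(z-o[2])/d[2]
def proj(c,p):
    f=c["img"].shape[0]/2/np.tan(np.radians(c["fov_y"])/2)
    M=np.array(c["world_to_cam"]);q=M[:3,:3]@p+M[:3,3]
    return np.array([c["cx"]+f*q[0]/-q[2],c["cy"]-f*q[1]/-q[2]])
E
python3 - <<'E'
from h import *
o=get_obs();print({k:np.round(v,3) for k,v in o.items()})
zs=dict(tray=0,tray_grip=.11,wagon_top=.06,mat=0,mug_pink=0,mug_blue=0,tin_a=0,gift_box=0)
for n in("top","side"):
    c=read_camera(n);cv2.imwrite(f"pics/{n}0.png",c["img"])
    print(n,[k for k in c],c["fov_y"],c["cx"],c["cy"],np.round(ray(c,(320,200))[0],3),np.round(ray(c,(320,200))[1],3))
    for t,z in zs.items():
        print(t,[(np.round(d["centre"],1).tolist(),round(d["confidence"],2),np.round(at_z(c,d["centre"],z),3).tolist()) for d in place_of(n,t)[:3]])
E
```

```text
pics
{'t': np.float64(0.0), 'q': array([ 1.174,  0.478,  0.022,  1.556, -0.011,  1.109, -0.083]), 'joint_vel': array([ 0.002, -0.   , -0.001,  0.   ,  0.001, -0.001,  0.002]), 'joint_torque': array([-1.0000e-03, -5.9645e+01,  1.6080e+00, -2.8119e+01,  1.2000e-02,
        1.0000e-02, -0.0000e+00]), 'eef_pos': array([ 0.192, -0.646,  0.23 ]), 'tool_rot': array([-0.001,  0.99 ,  0.144, -0.   ]), 'contact_force': array([-0.866, -0.325,  0.563]), 'torque': array([-0.033, -0.012,  0.02 ]), 'grasp_force': np.float64(0.0), 'gripper_width': np.float64(0.998)}
top ['img', 'fov_y', 'cx', 'cy', 'world_to_cam'] 54.40661323046118 318.8528409424827 197.5129701998112 [0.453 0.012 0.962] [ 0.176 -0.011 -0.984]
tray [([406.7, 251.8], 0.71, [0.494, -0.21, 0.0])]
tray_grip [([432.7, 254.2], 0.7, [0.483, -0.241, 0.11]), ([419.9, 248.8], 0.66, [0.495, -0.214, 0.11])]
wagon_top [([435.7, 255.7], 0.86, [0.482, -0.263, 0.06])]
mat [([228.0, 260.8], 0.74, [0.477, 0.227, 0.0]), ([225.1, 155.6], 0.72, [0.743, 0.243, 0.0])]
mug_pink [([362.3, 159.2], 0.73, [0.73, -0.109, 0.0])]
mug_blue [([280.3, 156.6], 0.67, [
[... 237 characters left out ...]
9155 320.01032010031486 201.705047411478 [ 0.251 -0.594  0.758] [ 0.362  0.634 -0.683]
tray [([335.6, 332.6], 0.94, [0.495, -0.221, 0.0]), ([235.6, 203.4], 0.38, [0.468, 0.203, -0.0])]
tray_grip [([334.7, 299.3], 0.8, [0.492, -0.22, 0.11])]
wagon_top [([338.8, 337.8], 0.8, [0.476, -0.262, 0.06])]
mat [([238.1, 203.8], 0.85, [0.472, 0.199, -0.0])]
mug_pink [([397.9, 249.6], 0.81, [0.721, -0.116, 0.0])]
mug_blue [([353.7, 190.0], 0.91, [0.744, 0.099, -0.0])]
tin_a [([373.1, 223.2], 0.9, [0.72, -0.022, 0.0]), ([438.4, 287.6], 0.75, [0.73, -0.239, 0.0])]
gift_box [([323.5, 160.4], 0.83, [0.74, 0.241, 0.0]), ([397.5, 250.9], 0.22, [0.718, -0.118, 0.0]), ([376.2, 221.1], 0.18, [0.73, -0.02, 0.0])]
```

```bash
python3 -c "
import cv2,numpy as np
a=cv2.imread('pics/top0.png');b=cv2.imread('pics/side0.png');cv2.imwrite('pics/both0.png',cv2.resize(np.vstack([a,b]),(480,600)))"
```

```text
(no output)
```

View pics/top0.png

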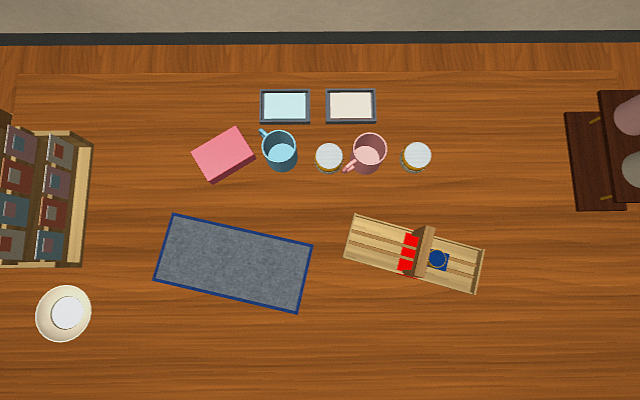

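View pics/side0.png

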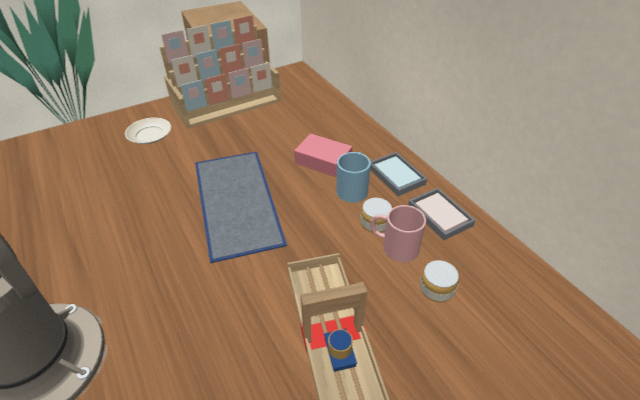

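```bash
python3 - <<'E'
from h import *
c=read_camera("top");s=read_camera("side")
P=[at_z(c,p,.034)[:2] for p in[(354,214),(343,257),(484,250),(475,294)]]
print(np.round(P,3));print("centre",np.mean(P,0)); u=(P[0]+P[1]-P[2]-P[3])/2;print(np.linalg.norm(u),np.degrees(np.arctan2(u[1],u[0])),[np.linalg.norm(P[0]-P[1]),np.linalg.norm(P[2]-P[3])])
for n,cc in(("top",c),("side",s)):
  m=outline_of(n,"mat")[0]["pixels"].astype(np.uint8)
  k=max(cv2.findContours(m,0,2)[0],key=cv2.contourArea)
  w=np.array([at_z(cc,p[0],.004)[:2] for p in k],np.float32)*1000
  print(n,"mat",cv2.minAreaRect(w))
  for t,z in(("tray_grip",.11),("wagon_top",.06)):
    print(t,[np.round(at_z(cc,d["centre"],z),3) for d in place_of(n,t)[:2]])
# bar: predicted corners drawn
big=cv2.resize(c["img"][190:310,330:500],None,fx=4.5,fy=4.5,interpolation=cv2.INTER_CUBIC)
th=np.radians(76);uy=np.array([np.cos(th),np.sin(th)]);ux=np.array([uy[1],-uy[0]]);C=np.mean(P,0)
for x,y,z in[(.055,.011,.13),(-.055,.011,.13),(.055,-.011,.13),(-.055,-.011,.13),(.055,.16,.034),(-.055,.16,.034),(.055,-.16,.034),(-.055,-.16,.034)]:
  q=(proj(c,np.array([*(C+ux*x+uy*y),z]))-[330,190])*4.5;cv2.circle(big,tuple(int(v) for v in q),3,(0,255,0),-1)
cv2.imwrite("pics/fit.png",big)
E
```

```text
[[ 0.584 -0.08 ]
 [ 0.482 -0.051]
 [ 0.495 -0.386]
 [ 0.393 -0.357]]
centre [ 0.48851014 -0.21861578]
0.3184304588413836 73.80572254441738 [np.float64(0.10610906342072735), np.float64(0.10555849309489615)]
top mat ((473.1783752441406, 214.34388732910156), (364.66961669921875, 173.90306091308594), 76.33776092529297)
tray_grip [array([ 0.495, -0.215,  0.11 ])]
wagon_top [array([ 0.484, -0.269,  0.06 ]), array([ 0.487, -0.203,  0.06 ])]
side mat ((473.875, 211.58175659179688), (364.3174743652344, 169.34153747558594), 76.91126251220703)
tray_grip [array([ 0.487, -0.221,  0.11 ])]
wagon_top [array([ 0.469, -0.266,  0.06 ])]
```

View pics/fit.png

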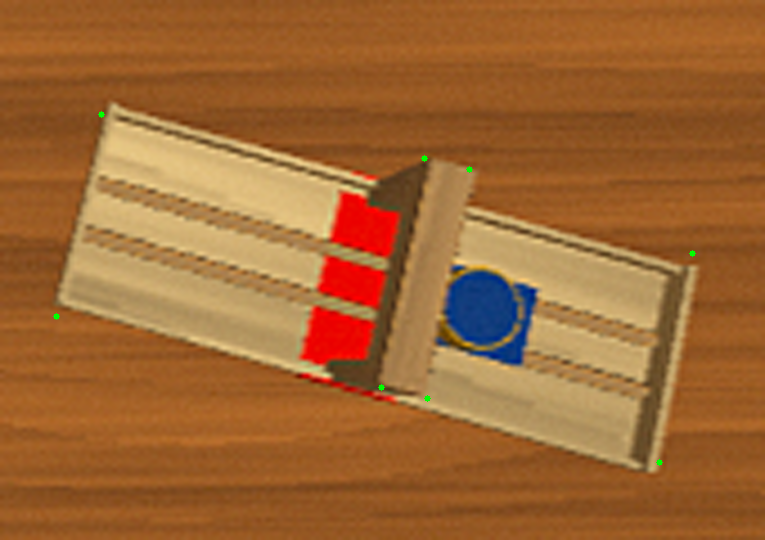

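Request:
carry_out:
  rows: "29.6 42.7 0 10.5;29.6 42.7 0 10.5;29.6 42.7 0 10.5;29.6 42.7 0 10.5;29.6 42.7 0 10.5;29.6 42.7 0 10.5;29.6 42.7 0 10.5;29.6 42.7 0 10.5;29.6 42.7 0 10.5;29.6 42.7 0 10.5"
  claw: 85

```text
t: 2.55
eef_pos: [0.4891, -0.2188, 0.2316]
tool_rot: [0.0, 0.486, 0.874, -0.0]
contact_force: [1.0, 0.5, -0.1]
gripper_width: 0.997
grasp_force: 0.0
```

Request:
carry_out:
  rows: "0 0 0 10.5;0 0 0 10.5;0 0 0 10.5;0 0 0 10.5;0 0 0 0;0 0 0 0"

```text
t: 3.3
eef_pos: [0.4882, -0.2202, 0.2313]
tool_rot: [0.0, 0.145, 0.989, -0.0]
contact_force: [0.2, -0.6, 0.4]
gripper_width: 0.999
grasp_force: 0.0
```

```bash
cat >> h.py <<'E'
from scipy.spatial.transform import Rotation as Rn
def pose():
    o=get_obs();w,x,y,z=o["tool_rot"];R=Rn.from_quat([x,y,z,w]).as_matrix()
    print("t",round(float(o["t"]),2),"pos",np.round(o["eef_pos"],4),"yhead",round(np.degrees(np.arctan2(R[1,1],R[0,1])),2),"ytilt_deg",round(np.degrees(R[2,1]),3),"z",np.round(R[:,2],4),"F",np.round(o["contact_force"],1),"w",round(float(o["gripper_width"]),3),"g",round(float(o["grasp_force"]),1))
    return o,R
E
python3 -c "
from h import *
pose();print(np.round(get_obs()['q'],2))"
```

```text
t 3.3 pos [ 0.4882 -0.2202  0.2313] yhead 73.33 ytilt_deg -0.0 z [ 1.e-04 -0.e+00 -1.e+00] F [ 0.2 -0.6  0.4] w 0.999 g 0.0
[ 0.86  0.32 -0.66  1.85  0.23  1.04  1.38]
```

Request:
carry_out:
  rows: "0.2 1.5 -30 1;0 0 -30 0;0 0 -30 0;0 0 -25 0;0 0 -16 0;0 0 -10 0;0 0 0 0"

```text
t: 4.18
eef_pos: [0.4884, -0.2185, 0.0901]
tool_rot: [-0.0, 0.135, 0.991, 0.0]
contact_force: [-0.7, -0.2, -1.0]
gripper_width: 0.998
grasp_force: 0.0
```

Request:
carry_out:
  rows: "0 0 0 0;0 0 0 0;0 0 0 0;0 0 0 0;0 0 0 0;0 0 0 0"
  claw: 0
  force: 70

```text
t: 4.92
eef_pos: [0.4887, -0.2188, 0.0908]
tool_rot: [0.0, 0.134, 0.991, -0.0]
contact_force: [-0.9, -0.5, 5.2]
gripper_width: 0.252
grasp_force: 70.2
```

```bash
cat >> h.py <<'E'
def wag(under=0.,n=("top","side")):
    """wagon position along tray y (tool y), tray centre from the tool"""
    o,R=pose();C=o["eef_pos"]-R[:,2]*0.019;u=R[:2,1]/np.linalg.norm(R[:2,1]);out=[]
    for k in n:
        c=read_camera(k)
        for d in place_of(k,"wagon_top")[:2]:
            p=at_z(c,d["centre"],under+.06)[:2]-C[:2]
            out.append((k,round(d["confidence"],2),"along",round(float(p@u)*1000,1),"across",round(float(p@[u[1],-u[0]])*1000,1)))
    print(*out,sep="\n");return c
E
python3 -c "
from h import *
wag(0)"
```

```text
t 4.92 pos [ 0.4887 -0.2188  0.0908] yhead 74.55 ytilt_deg -0.024 z [ 5.e-04 -6.e-04 -1.e+00] F [-0.9 -0.5  5.2] w 0.252 g 70.2
('side', 0.56, 'along', -42.6, 'across', -1.5)
('side', 0.22, 'along', 8.9, 'across', 206.3)
```

Request:
carry_out:
  rows: "0 0 8 0;-2 -7.3 12 0;-3 -10.8 14 0;-3 -10.8 14 0;-2 -7.2 14 0;-2 -7.3 10 0;0 0 4 0"

```text
t: 6.0
eef_pos: [0.4764, -0.2629, 0.1671]
tool_rot: [0.0, 0.135, 0.991, -0.0]
contact_force: [-0.4, 1.4, -7.4]
gripper_width: 0.249
grasp_force: 68.9
```

```bash
python3 -c "
from h import *
c=wag(.076);cv2.imwrite('pics/s1.png',c['img'][180:400,200:520])
wag(.076)"
```

```text
t 6.0 pos [ 0.4764 -0.2629  0.1671] yhead 74.48 ytilt_deg -0.031 z [ 7.e-04 -8.e-04 -1.e+00] F [-0.4  1.4 -7.4] w 0.249 g 68.9
('top', 0.73, 'along', -9.5, 'across', 5.1)
('side', 0.83, 'along', -9.7, 'across', 0.3)
t 6.2 pos [ 0.4763 -0.2613  0.1659] yhead 74.59 ytilt_deg 0.025 z [-6.e-04  6.e-04 -1.e+00] F [-0.7 -0.  -7.3] w 0.25 g 68.8
('top', 0.65, 'along', -10.9, 'across', 7.1)
('side', 0.64, 'along', -10.4, 'across', -4.1)
```

View pics/s1.png

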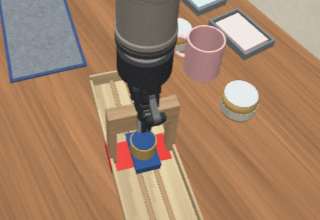

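Request:
carry_out:
  rows: "-1.7 -6.3 5 0;-1.7 -6.2 5 0;0 0 5 0;0 0 5 0"

```text
t: 6.9
eef_pos: [0.4731, -0.2745, 0.1868]
tool_rot: [0.0, 0.135, 0.991, 0.0]
contact_force: [0.8, 0.6, -7.2]
gripper_width: 0.248
grasp_force: 68.9
```

```bash
python3 -c "
from h import *
for i in range(4): wag(.093)"
```

```text
t 6.9 pos [ 0.4731 -0.2745  0.1868] yhead 74.53 ytilt_deg 0.004 z [ 3.e-04  0.e+00 -1.e+00] F [ 0.8  0.6 -7.2] w 0.248 g 68.9
('top', 0.78, 'along', -2.2, 'across', 5.4)
('side', 0.95, 'along', -12.1, 'across', 2.7)
('side', 0.22, 'along', 382.3, 'across', 65.3)
t 7.1 pos [ 0.4731 -0.2743  0.1864] yhead 74.56 ytilt_deg -0.002 z [ 2.e-04 -1.e-04 -1.e+00] F [-0.4 -0.2 -7.3] w 0.249 g 68.9
('top', 0.54, 'along', -10.3, 'across', 6.9)
('top', 0.5, 'along', 521.8, 'across', 85.8)
('side', 0.61, 'along', -7.8, 'across', -2.9)
t 7.3 pos [ 0.4729 -0.2743  0.1861] yhead 74.56 ytilt_deg 0.01 z [-4.e-04  3.e-04 -1.e+00] F [-0.5  0.5 -7.3] w 0.251 g 68.9
('top', 0.54, 'along', -13.4, 'across', 6.1)
('side', 0.62, 'along', -10.9, 'across', 0.3)
('side', 0.24, 'along', -35.0, 'across', -7.0)
t 7.5 pos [ 0.473  -0.2744  0.1862] yhead 74.55 ytilt_deg 0.006 z [-2.e-04  2.e-04 -1.e+00] F [-0.8  0.4 -7. ] w 0.247 g 68.9
('top', 0.43, 'along', -14.6, 'across', 0.6)
('side', 0.8, 'along', -15.7, 'across', -1.1)
```

Request:
carry_out:
  rows: "-2 -7.2 0 0;-2 -7.3 0 0;-2 -7.2 0 0;-2 -7.2 0 0;0 0 0 0;0 0 0 0;0 0 0 0"

```text
t: 8.57
eef_pos: [0.4652, -0.3029, 0.1863]
tool_rot: [0.0, 0.134, 0.991, 0.0]
contact_force: [0.2, 0.9, -6.5]
gripper_width: 0.246
grasp_force: 68.9
```

```bash
python3 -c "
from h import *
for i in range(3): wag(.093)"
```

```text
t 8.57 pos [ 0.4652 -0.3029  0.1863] yhead 74.58 ytilt_deg 0.012 z [ 1.e-04  2.e-04 -1.e+00] F [ 0.2  0.9 -6.5] w 0.246 g 68.9
('top', 0.83, 'along', -0.3, 'across', -0.7)
('side', 0.87, 'along', 3.0, 'across', 4.5)
t 8.78 pos [ 0.4651 -0.3032  0.1863] yhead 74.57 ytilt_deg 0.002 z [-0.  0. -1.] F [ 0.2 -0.2 -6.6] w 0.248 g 68.9
('top', 0.76, 'along', 2.6, 'across', 3.3)
('side', 0.56, 'along', -5.0, 'across', -3.7)
t 8.97 pos [ 0.4651 -0.3033  0.1863] yhead 74.55 ytilt_deg 0.001 z [-0.  0. -1.] F [-0.4 -0.5 -6.4] w 0.248 g 68.9
('top', 0.72, 'along', -9.8, 'across', 3.6)
('side', 0.63, 'along', -4.2, 'across', -2.2)
('side', 0.48, 'along', 124.9, 'across', 130.5)
```

Request:
carry_out:
  rows: "-2 -7.2 0 0;-2 -7.3 0 0;-2 -7.2 0 0;-2 -7.2 0 0;0 0 0 0"

```text
t: 9.8
eef_pos: [0.4566, -0.3332, 0.1862]
tool_rot: [-0.0, 0.135, 0.991, -0.0]
contact_force: [0.4, -0.2, -6.9]
gripper_width: 0.246
grasp_force: 68.9
```

```bash
cat >> h.py <<'E'
def track(under,n=8,save=None,cams=("side","top")):
    T=[];
    for i in range(n):
        k=cams[i%len(cams)];o=get_obs();w,x,y,z=o["tool_rot"];R=Rn.from_quat([x,y,z,w]).as_matrix()
        C=o["eef_pos"]-R[:,2]*.019;u=R[:2,1]/np.linalg.norm(R[:2,1]);c=read_camera(k)
        hsv=cv2.cvtColor(c["img"],cv2.COLOR_BGR2HSV);m=cv2.inRange(hsv,(105,130,40),(125,255,255))
        roi=np.zeros_like(m);a=under+.05
        q=[proj(c,np.array([*(C[:2]+u*s*.14+np.array([u[1],-u[0]])*v*.04),a])) for s,v in((1,1),(1,-1),(-1,-1),(-1,1))]
        cv2.fillConvexPoly(roi,np.int32(q),255);m&=roi
        if (m>0).sum()<15: print(k,"few");continue
        M=cv2.moments(m,True);px=(M["m10"]/M["m00"],M["m01"]/M["m00"])
        d=at_z(c,px,a)[:2]-C[:2];r=d@u*1000
        b=[e for e in place_of(k,"wagon_top") if e["confidence"]>.4]
        rn=[round(float((at_z(c,e["centre"],under+.06)[:2]-C[:2])@u)*1000,1) for e in b[:1]]
        T.append((k,float(o["t"]),r,int(M["m00"]),rn,round(float(d@[u[1],-u[0]])*1000,1)))
    for k in cams:
        A=[t for t in T if t[0]==k]
        if len(A)>1:
            p=np.polyfit([t[1]-T[-1][1] for t in A],[t[2] for t in A],1)
            print(k,"r_now %.1f v %.1f"%(p[1],p[0]),"blob",[round(t[2],1) for t in A],"area",[t[3] for t in A],"net",[t[4] for t in A],"across",[t[5] for t in A])
    if save: cv2.imwrite(save,c["img"])
E
python3 -c "
from h import *
pose();track(.093)"
```

```text
t 9.8 pos [ 0.4566 -0.3332  0.1862] yhead 74.46 ytilt_deg -0.011 z [-2.e-04 -1.e-04 -1.e+00] F [ 0.4 -0.2 -6.9] w 0.246 g 68.9
side r_now -22.7 v -3.5 blob [np.float64(-20.2), np.float64(-20.9), np.float64(-21.6), np.float64(-22.3)] area [445, 529, 590, 647] net [[15.2], [7.3], [6.3], [-0.4]] across [-3.4, -3.0, -2.7, -2.3]
top r_now 23.5 v -5.1 blob [np.float64(26.5), np.float64(25.8), np.float64(24.3), np.float64(23.6)] area [297, 263, 243, 228] net [[6.8], [6.2], [3.3], [2.8]] across [-1.6, -1.9, -2.1, -1.9]
```

Request:
carry_out:
  rows: "-0.4 -1.6 0 -10.6;-0.4 -1.6 0 -10.6;-0.4 -1.6 0 -10.7;-0.4 -1.6 0 -10.7;-0.4 -1.6 0 -10.7;-0.4 -1.6 0 -10.7;-0.4 -1.6 0 -10.6;0 0 0 0"

```text
t: 11.6
eef_pos: [0.4544, -0.3434, 0.1863]
tool_rot: [0.0, 0.707, 0.707, -0.0]
contact_force: [-0.1, -0.5, -6.8]
gripper_width: 0.249
grasp_force: 68.9
```

```bash
python3 -c "
from h import *
pose();track(.093,6,'pics/t2.png')
c=read_camera('side');t=cv2.imread('pics/t2.png');cv2.imwrite('pics/t2.png',np.vstack([c['img'][150:400,150:550],t[150:400,150:550]]))"
```

```text
t 11.6 pos [ 0.4544 -0.3434  0.1863] yhead 0.05 ytilt_deg -0.003 z [-0.e+00 -2.e-04 -1.e+00] F [-0.1 -0.5 -6.8] w 0.249 g 68.9
side r_now -28.9 v -6.7 blob [np.float64(-25.5), np.float64(-26.9), np.float64(-28.2)] area [808, 890, 958] net [[-11.7], [-15.3], [-20.5]] across [6.0, 5.8, 5.8]
top r_now -34.0 v -22.6 blob [np.float64(-24.6), np.float64(-30.2), np.float64(-33.6)] area [335, 340, 345] net [[-3.1], [-12.9], [-18.8]] across [-5.8, -4.8, -4.3]
```

View pics/t2.png

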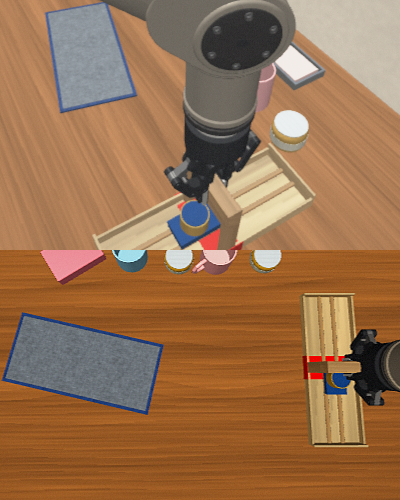

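Request:
carry_out:
  rows: "-8 0 0 -4.3;-7 0 0 -4.3;-4.2 17 0 0;-1.6 34 0 0;0.8 49.5 0 0;4.7 49.5 0 0.8;4.7 49.5 0 0.8;4.7 49.5 0 0.8;4.7 49.5 0 0.8;4.7 49.5 0 0"

```text
t: 13.5
eef_pos: [0.4573, 0.007, 0.1867]
tool_rot: [0.0, 0.739, 0.674, 0.0]
contact_force: [0.9, -1.1, -7.5]
gripper_width: 0.247
grasp_force: 68.9
```

Request:
carry_out:
  rows: "4.7 49.5 0 0;4.7 49.5 0 0;4.7 49.5 0 0;3.6 38 0 0;2 21 0 0;0 0 0 0"

```text
t: 14.25
eef_pos: [0.4763, 0.2152, 0.1867]
tool_rot: [-0.001, 0.738, 0.675, 0.001]
contact_force: [-0.5, 0.8, -7.0]
gripper_width: 0.248
grasp_force: 69.0
```

```bash
python3 -c "
from h import *
pose();track(.093,6,'pics/t3.png')
c=read_camera('side');t=cv2.imread('pics/t3.png');cv2.imwrite('pics/t3.png',np.vstack([c['img'][80:330,100:500],t[150:400,100:500]]))"
```

```text
t 14.25 pos [0.4763 0.2152 0.1867] yhead -5.12 ytilt_deg 0.003 z [ 2.0e-04  1.7e-03 -1.0e+00] F [-0.5  0.8 -7. ] w 0.248 g 69.0
side r_now -2.8 v -3.0 blob [np.float64(-1.3), np.float64(-1.9), np.float64(-2.5)] area [122, 118, 126] net [[11.2], [2.6], [7.5]] across [18.7, 18.4, 18.6]
top r_now 9.7 v 1.2 blob [np.float64(9.3), np.float64(9.3), np.float64(9.8)] area [286, 285, 282] net [[8.3], [8.6], [8.5]] across [8.1, 7.7, 8.1]
```

View pics/t3.png

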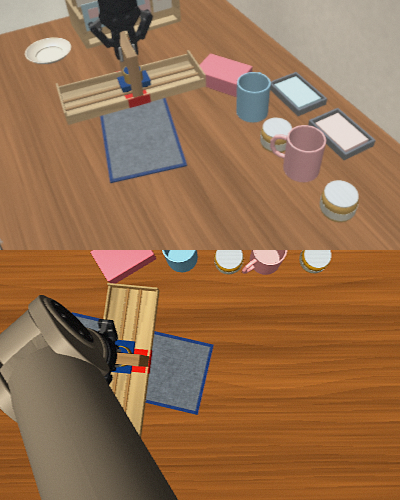

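Request:
carry_out:
  rows: "0 0 0 0;0 0 0 0;0 0 0 0;0 0 0 0"

```text
t: 15.4
eef_pos: [0.4775, 0.2121, 0.1863]
tool_rot: [0.0, 0.74, 0.673, 0.0]
contact_force: [-0.6, 0.1, -7.4]
gripper_width: 0.247
grasp_force: 69.0
```

```bash
python3 -c "
from h import *
pose();track(.093,8)"
```

```text
t 15.4 pos [0.4775 0.2121 0.1863] yhead -5.45 ytilt_deg 0.004 z [ 1.e-04  0.e+00 -1.e+00] F [-0.6  0.1 -7.4] w 0.247 g 69.0
side r_now -1.7 v -0.0 blob [np.float64(-1.7), np.float64(-1.8), np.float64(-1.5), np.float64(-1.8)] area [122, 121, 122, 121] net [[5.2], [4.1], [7.4], [6.3]] across [20.2, 19.8, 19.8, 19.9]
top r_now 10.8 v -0.1 blob [np.float64(10.9), np.float64(10.9), np.float64(10.8), np.float64(10.9)] area [284, 284, 282, 284] net [[7.3], [6.1], [10.5], [10.5]] across [8.0, 8.0, 8.2, 8.0]
```

Request:
carry_out:
  rows: "0 0 0 0;0 0 0 0;0 0 0 0;0 0 0 0;0 0 0 0;0 0 0 0;0 0 0 0;0 0 0 0;0 0 0 0;0 0 0 0"

```text
t: 17.45
eef_pos: [0.4774, 0.212, 0.1863]
tool_rot: [0.0, 0.74, 0.673, -0.0]
contact_force: [-0.1, 0.3, -6.7]
gripper_width: 0.246
grasp_force: 69.0
```

Request:
carry_out:
  rows: "0 0 0 0;0 0 0 0;0 0 0 0;0 0 0 0;0 0 0 0;0 0 0 0;0 0 0 0;0 0 0 0;0 0 0 0;0 0 0 0"

```text
t: 18.7
eef_pos: [0.4775, 0.212, 0.1863]
tool_rot: [0.0, 0.74, 0.673, 0.0]
contact_force: [0.2, -0.1, -6.9]
gripper_width: 0.244
grasp_force: 69.0
```

Request:
carry_out:
  rows: "0 0 0 0;0 0 0 0;0 0 0 0;0 0 0 0;0 0 0 0;0 0 0 0;0 0 0 0;0 0 0 0;0 0 0 0;0 0 0 0"

```text
t: 19.95
eef_pos: [0.4774, 0.2121, 0.1863]
tool_rot: [-0.0, 0.74, 0.673, 0.0]
contact_force: [0.6, -0.8, -6.9]
gripper_width: 0.247
grasp_force: 69.0
```

Request:
carry_out:
  rows: "0 0 0 0;0 0 0 0;0 0 0 0;0 0 0 0;0 0 0 0;0 0 0 0;0 0 0 0;0 0 0 0;0 0 0 0;0 0 0 0"

```text
t: 21.2
eef_pos: [0.4775, 0.212, 0.1863]
tool_rot: [0.0, 0.74, 0.673, 0.0]
contact_force: [-0.1, 0.6, -7.5]
gripper_width: 0.251
grasp_force: 69.0
```

Request:
carry_out:
  rows: "0 0 0 0;0 0 0 0;0 0 0 0;0 0 0 0;0 0 0 0;0 0 0 0;0 0 0 0;0 0 0 0;0 0 0 0;0 0 0 0"

```text
t: 22.45
eef_pos: [0.4775, 0.212, 0.1863]
tool_rot: [0.0, 0.74, 0.673, -0.0]
contact_force: [0.3, 0.6, -6.5]
gripper_width: 0.252
grasp_force: 69.0
```

```bash
python3 -c "
from h import *
pose();track(.093,6,'pics/t4.png')
c=read_camera('side');cv2.imwrite('pics/t4.png',cv2.resize(c['img'][90:260,120:320],None,fx=3.5,fy=3.5,interpolation=cv2.INTER_CUBIC))"
```

```text
t 22.45 pos [0.4775 0.212  0.1863] yhead -5.45 ytilt_deg 0.0 z [ 0. -0. -1.] F [ 0.3  0.6 -6.5] w 0.252 g 69.0
side r_now -1.9 v -0.5 blob [np.float64(-1.7), np.float64(-1.5), np.float64(-1.9)] area [121, 122, 119] net [[7.2], [8.9], [4.7]] across [19.8, 19.8, 20.0]
top r_now 10.8 v -0.0 blob [np.float64(10.8), np.float64(10.8), np.float64(10.8)] area [284, 284, 283] net [[11.6], [13.4], []] across [8.0, 8.0, 8.1]
```

View pics/t4.png

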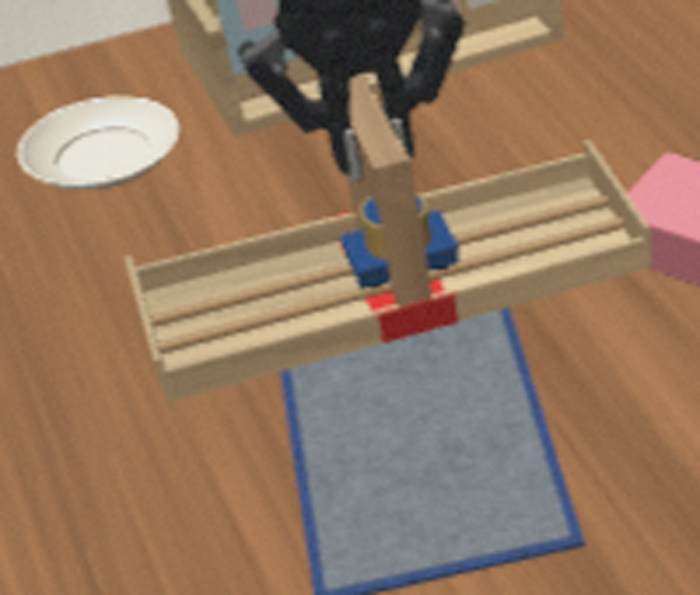

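The picture shows the tray level over the mat. The wagon is at about pixel (400, 245), by the red band, and has not moved for 8 s.

```bash
python3 -c "
from station import *
print(hand_in())"
```

```text
the job is handed in; nothing more can be done
None
```

I handed the job in at about 23 s, with the tray held level about 9 cm above the mat's middle and the wagon at rest on the red band, roughly 8 mm off centre, for about 8 s; I centred it by shifting and turning the tray, since the moves allow no tilt.

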